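# Loupe over a tin's lid seam

## Task

Take the hand loupe by its handle from the wooden rest, gripping gently (no more than about 40 N of squeeze on either side of the handle), and hold it level and centred over the lid of the tin on the inspection stand, with the lens at the height marked by the pointer on the stand's post. Do not let the loupe touch the tin, do not shift the tin, the pointer or the other things on the table, and finish while still holding the loupe still in that place: it is not put down.

Things in the scene. Friction and masses are not known exactly. Their poses are not given: they have to be found in the camera images.
- loupe_handle (a point): grip point in the middle of the hand loupe's straight black handle. The handle is a bar 100 mm long, 16 mm wide and 14 mm high, reaching 47 mm behind this point (51 mm with its steel end cap) and 53 mm ahead of it. Axes: x along the handle towards the lens, z up, square to the lens (the lens lies flat, level with the handle). At the start the loupe lies level in the notches of its rest, this point about 50 mm above the table. The loupe weighs about 0.1 kg
- lens_center (a point): middle of the round glass lens, 90 mm ahead of the grip point along the handle and at the same height; steel rim 62 mm outer diameter and 12 mm high; z is the lens's axis, square to the glass
- loupe: the whole hand loupe (steel-rimmed lens with a black handle); origin and axes as loupe_handle
- rest: wooden rest of the loupe, fixed: board 110 x 60 x 8 mm with two notched uprights 44 mm wide and 8 mm thick, 35 mm before and behind the middle of the board, so that 62 mm of the handle lies free between them; notch floors 43 mm and tops 55 mm above the table, notches 20 mm wide, open upwards. Origin on the table under the upright next to the lens, 35 mm from the middle of the board, x along the handle towards the lens
- stand: inspection stand, fixed: dark steel plate 110 (x) x 170 (y) x 6 mm; a thin 80 mm rubber disc for the tin centred 30 mm to the -y side of the middle; a steel post of 10 mm diameter, 181 mm high, at x +25, y +62 mm. Origin under the middle of the plate
- tin_lid (a point): centre of the tin's lid (its top face). The tin is 76 mm in diameter and 58 mm high, stands loose on the rubber disc, its lid about 65 mm above the table
- tin: the tin; origin at the centre of its underside
- pointer_tip (a point): tip of the thin steel pointer (a rod 8 then 5 mm thick), which sticks out level from a collar (22 mm wide, 16 mm high, pointer at its mid height) clamped on the stand's post towards the tin. It marks the focal height: the lens's middle belongs at the height of this tip. It is about 105 to 150 mm above the table, different each time, and ends about 50 mm to the side of the tin's middle
- pointer (a joint): height of the pointer's collar on the post, 0 to 0.045 m; tip height above the table = 0.105 m + this value. Clamped: it stays unless pushed hard; to be left alone
- tea_box: bystander: small tea box, 34 x 42 x 52 mm, in front of the work
- carton: bystander: small plain carton, 52 x 40 x 35 mm, in front of the work
- tweezers: bystander: steel tweezers lying flat, 116 x 15 x 9 mm, in front of the work
There are look-alikes about, which are no part of the job. Leave any green look-alike of the tin alone.

How it is judged:
On the way:
1. the loupe is lifted clear of its rest, held by the fingers (height (world z) of lens_center above 0.075 m and contact force between loupe and rest below 0.1 N and contact force between the fingers and loupe above 1 N), for 0.2 s.
At the end, for the whole second after the job is handed in: the loupe is held in the fingers alone and still (below 20 mm/s), the lens's middle within 12 mm sideways of the middle of the tin's lid and within 6 mm of the pointer tip's height, its axis within 0.1 rad of upright; the tin is within 8 mm of where it stood (horizontal distance between lens_center and tin_lid below 0.012 m and z of lens_center in the frame of pointer_tip between -0.006 and 0.006 m and angle between lens_center's own z axis and vertical below 0.1 rad and linear speed of loupe below 0.02 m/s and contact force between the fingers and loupe above 1 N and contact force between loupe and stand below 0.1 N and contact force between loupe and tin below 0.1 N and contact force between loupe and rest below 0.1 N and distance of tin_lid from where it was at the start of the episode below 0.008 m); the arm keeps its last pose, push and grip.
It fails at once if the loupe's handle is squeezed too hard (fingers' contact forces together above 100 N) (contact force between the fingers and loupe above 100 N).
It fails at once if the loupe touches the tin (contact force between loupe and tin above 1 N).
It fails at once if the tin is shifted (distance of tin_lid from where it was at the start of the episode above 0.008 m).
It fails at once if the pointer is shifted (distance of pointer_tip from where it was at the start of the episode above 0.003 m).
It fails at once if a bystander is disturbed (distance of any of tea_box, carton, tweezers from where it was at the start of the episode above 0.015 m).
It also fails if it takes over 38 s, if anything falls off the work surface, if the arm or the gripper's body presses on something with over 40 N, if the wrist force passes 120 N, or if a joint passes its speed limit or range.

## Robot

A 7-joint arm with a two-finger parallel gripper is mounted at the origin on the work surface; the furniture and walls round the work are solid. World frame = base frame: x ahead of the robot, y to its left, z up, the work surface at z = 0. Lengths are in m, angles in rad, forces in N, time in s.
With the tool pointing down it reaches from about 0.35 to 0.9 m from the base axis. Payload 8.1 kg.
Tool frame: the origin (TCP) lies midway between the tips of the shut fingers; the grasp point (between the pads) lies 19 mm behind it; z points along the fingers, y is the line along which they close (so a half turn about z gives the same grasp; the last joint's range is limited). The gripper opens to 92 mm and grips with 3 to 60 N. Pads are 19 mm wide; open, the fingers measure 130 mm over their backs; the gripper's body (75 mm by 190 mm) begins 47 mm behind the grasp point.
Start: joints at [1.199, 0.434, 0.025, 1.573, -0.012, 1.134, -0.075], TCP at [0.166, -0.603, 0.227] pointing down, gripper open.
Joint ranges: [-2.62, 2.62], [-0.44, 2.09], [-1.27, 1.32], [0.08, 2.57], [-1.32, 4.46], [0.12, 2], [-2.74, 2.74]. Speed limits (rad/s): [2.22, 2.22, 3.01, 3.01, 3.14, 3.14, 3.14].

## Interface

Orientations are given as a rotation vector (axis times angle).
In Python, from cell import observe, get_image, camera_model, sign_off, recognise, silhouettes gives the robot as it stands.
- The arm moves only by the tool apply_moves, never from a script. Its argument "motion" is a list of rows, each an object of numbers: "x", "y", "z": the shift along the world's x, y, z in cm; "yaw": the turn about the world's z in degrees; "hand": the opening, from -1 (shut) to 1 (fully open), so that 0 is half open. In form: [{"x": .., "y": .., "z": .., "yaw": .., "hand": ..}, ...]. A call has 1 to 10 rows; each row is the pose to reach, as a shift and turn from the pose commanded when the call began; what a row does not reach only later rows make up. A row lasts 1/8 s, in which the tool goes at most 62.5 mm and 10.7 degrees, less where a joint would pass 70% of its speed; a pose out of reach is approached as far as the arm can. A call with a gripper value outside its range is refused whole. The fingers move at their own pace and stop on an object; "newtons" is the grip in N (left out, the last holds). Time passes only in rows, so rows that repeat a pose let the fingers close. It gives the time, the measured TCP pose, the force, the opening and the grip force at its end, in the units of the state.
- observe(): the state, without advancing time (a new reading comes with each control period).
- get_image(name): name is "side" or "top"; returns the picture (400x640x3 uint8, blue, green, red); there is no depth.
- camera_model(name): a dict with "camera_matrix" (3x3 intrinsics, pixels), "k1" (the pictures are not rectified: a ray, as slopes to the right and down, at radius r is drawn at 1 + k1 r^2 times it, then the intrinsics apply), "T" (4x4, takes a point from camera to world coordinates). Camera axes: x right, y up, looking along -z (the intrinsics and any distortion apply to the point x, -y, -z); pixel columns grow to the right and rows downward; lengths in m; the calibration is good to about 2 mm. A picture is of the moment at which its call begins. camera_model takes no time and is no camera call.
- sign_off(): hands the job in; it is judged then, once.
Trained networks look in the newest picture that a camera, given by its name, has taken for a name from the list of things; names that differ only in an ending like _2 or _b are one class to them, and where a whole thing is asked for, a point or a joint stands for the part that bears it (a point fixed in the world has none). Each returns a list of dicts, best first, with "p" (0 to 1); they miss things now and then, are a little off and sometimes report something else, mostly with a low value. They report only what shows in the picture. A call takes as long as a camera call. They do not tell look-alikes from the thing itself.
- recognise(query, camera): "rect" ([left, top, right, bottom] in pixels, round what is visible of it).
- silhouettes(query, camera): "mask" (400x640 bool, what is visible of it) and "rect" ([left, top, right, bottom] in pixels, round what is visible of it).
The state is a dict: "clock": time; "joints": joint angles; "dq": joint speeds; "joint_efforts": joint torques, N m; "position": TCP position; "ee_rot": TCP orientation; "force": force on the tool from outside, world axes, zero at the start; "ft_torque": the same for the moment, N m; "width": opening from 0.0 (shut) to 1.0 (fully open); "gripper_force": force on a finger pad.
Only numpy, scipy, OpenCV 4.12 (cv2) and the standard library are available. Lean on these libraries where they do the work, as an engineer would, in place of code of your own. Each camera call takes 0.05 s, during which the arm holds its last target. There are 200 camera calls.

## Working session

There is one attempt and no reset: what is moved stays moved. The work goes in short steps, Python scripts to look and compute and a tool call to move; the robot and the scene stay as the last step left them, time stands still between calls to the robot, and variables do not carry over. Pictures are saved under pics/ and viewed, at most 10 in all, crops included, and the job is handed in when it is done.

Besides the shell and the picture viewer there is one more tool, called in YAML: its name, and indented under it one key for each argument. apply_moves: Moves the arm, as the interface text tells. Its arguments: {"type":"object","properties":{"motion":{"type":"array","items":{"type":"object","properties":{"x":{"type":"number"},"y":{"type":"number"},"z":{"type":"number"},"yaw":{"type":"number"},"hand":{"type":"number"}}}},"newtons":{"type":"number"}},"required":["motion"]}

```bash
mkdir -p pics; cat > h.py <<'E'
import numpy as np, cv2
from cell import *
def ray(cam,u,v):
    m=camera_model(cam);K=np.array(m["camera_matrix"]);T=np.array(m["T"])
    d=np.array([(u-K[0,2])/K[0,0],(v-K[1,2])/K[1,1]]);s=d.copy()
    for _ in range(20): s=d/(1+m["k1"]*(s@s))
    return T[:3,3],T[:3,:3]@np.array([s[0],-s[1],-1.])
def atz(cam,u,v,z):
    o,d=ray(cam,u,v);return o+d*(z-o[2])/d[2]
def proj(cam,p):
    m=camera_model(cam);K=np.array(m["camera_matrix"]);T=np.array(m["T"])
    c=T[:3,:3].T@(np.array(p)-T[:3,3]);s=np.array([c[0],-c[1]])/-c[2]
    s=s*(1+m["k1"]*(s@s));return K[0,0]*s[0]+K[0,2],K[1,1]*s[1]+K[1,2]
def tri(a,b):
    (o1,d1),(o2,d2)=a,b
    d1=d1/np.linalg.norm(d1);d2=d2/np.linalg.norm(d2)
    t=np.linalg.lstsq(np.c_[d1,-d2],o2-o1,rcond=None)[0]
    p,q=o1+t[0]*d1,o2+t[1]*d2;return (p+q)/2,np.linalg.norm(p-q)
E
python3 - <<'E'
from h import *
np.set_printoptions(precision=3,suppress=True)
for c in("top","side"):
    cv2.imwrite(f"pics/{c}0.png",get_image(c));print(c,camera_model(c))
    for q in("loupe","tin","pointer","rest","stand","tea_box","carton","tweezers"):
        print(c,q,[(round(r["p"],2),[int(x) for x in r["rect"]]) for r in recognise(q,c)])
print(observe())
E
```

```text
top {'camera_matrix': array([[376.095,   0.   , 321.277],
       [  0.   , 376.095, 199.972],
       [  0.   ,   0.   ,   1.   ]]), 'k1': 0.03138564917060832, 'T': array([[-0.011,  0.977, -0.214,  0.254],
       [-1.   , -0.01 ,  0.004, -0.302],
       [ 0.002,  0.214,  0.977,  0.934],
       [ 0.   ,  0.   ,  0.   ,  1.   ]])}
top loupe [(0.88, [340, 147, 365, 219])]
top tin [(0.91, [387, 193, 421, 230]), (0.64, [340, 151, 361, 215]), (0.62, [252, 184, 284, 209]), (0.56, [221, 168, 245, 183])]
top pointer [(0.67, [220, 165, 244, 186])]
top rest [(0.8, [341, 177, 375, 219])]
top stand [(0.59, [212, 167, 293, 225])]
top tea_box [(0.72, [326, 236, 344, 257]), (0.62, [341, 152, 362, 217])]
top carton [(0.65, [263, 253, 288, 277])]
top tweezers [(0.56, [310, 273, 313, 275])]
side {'camera_matrix': array([[385.782,   0.   , 317.371],
       [  0.   , 385.782, 201.038],
       [  0.   ,   0.   ,   1.   ]]), 'k1': -0.07000152270156544, 'T': array([[-0.983,  0.074, -0.169,  0.307],
       [-0.185, -0.407,  0.895,  0.466],
       [-0.003,  0.911,  0.413,  0.429],
       [ 0.   ,  0.   ,  0.  
[... 250 characters left out ...]
 [(0.56, [256, 196, 329, 296]), (0.41, [272, 190, 348, 202])]
side tea_box [(0.61, [360, 201, 379, 230])]
side carton [(0.82, [371, 243, 402, 271]), (0.59, [256, 221, 286, 239])]
side tweezers [(0.85, [345, 236, 401, 247])]
{'clock': 0.9, 'joints': array([ 1.199,  0.434,  0.025,  1.573, -0.012,  1.134, -0.075]), 'dq': array([ 0.001,  0.001, -0.001,  0.001,  0.   ,  0.   , -0.   ]), 'joint_efforts': array([  0.   , -66.765,   0.984, -31.481,  -0.061,   0.032,   0.   ]), 'position': array([ 0.166, -0.603,  0.227]), 'ee_rot': array([ 3.113,  0.421, -0.   ]), 'force': array([-0.038,  0.19 , -0.657]), 'ft_torque': array([-0.043,  0.026, -0.002]), 'gripper_force': 0.0, 'width': 0.9977193756209098}
```

View pics/top0.png

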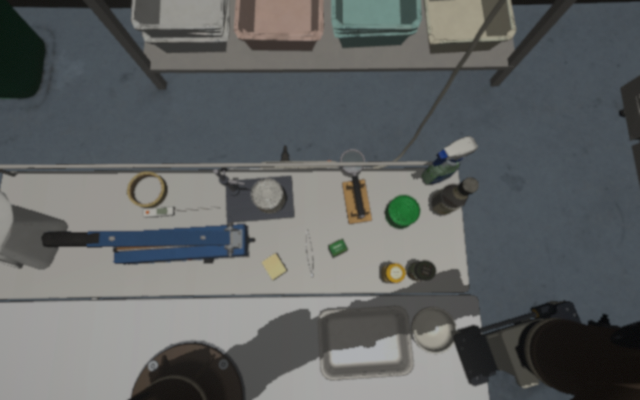

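View pics/side0.png

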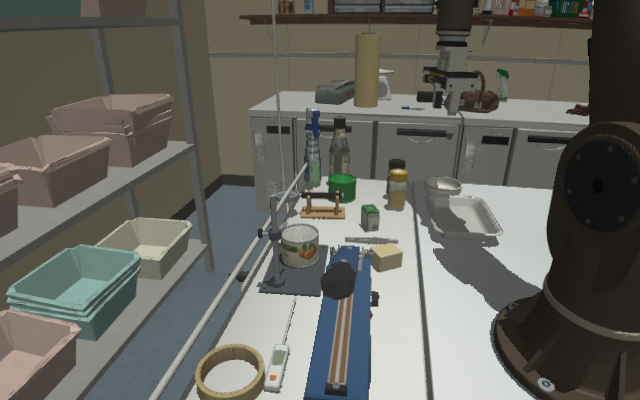

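```bash
python3 - <<'E'
from h import *
a=cv2.imread("pics/top0.png")[130:290,200:440];b=cv2.imread("pics/side0.png")[170:310,235:415]
cv2.imwrite("pics/topc.png",cv2.resize(a,None,fx=3.3,fy=3.3,interpolation=cv2.INTER_CUBIC))
cv2.imwrite("pics/sidec.png",cv2.resize(b,None,fx=4.2,fy=4.2,interpolation=cv2.INTER_CUBIC))
E
```

```text
(no output)
```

View pics/topc.png

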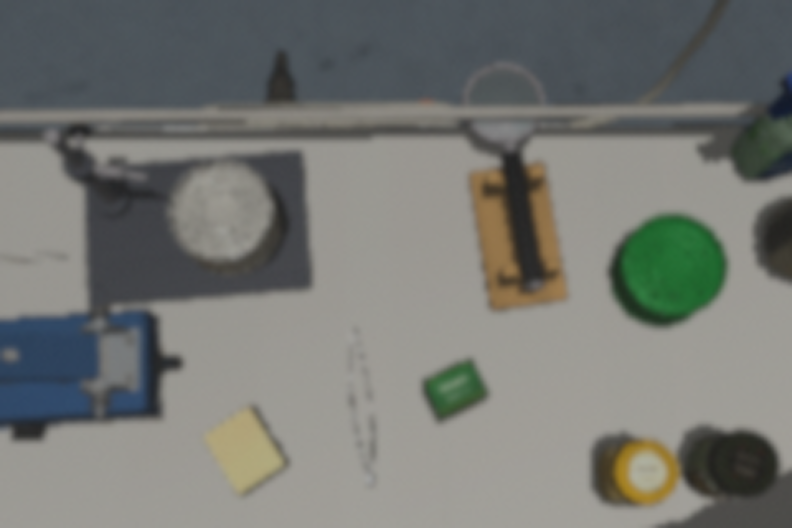

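View pics/sidec.png

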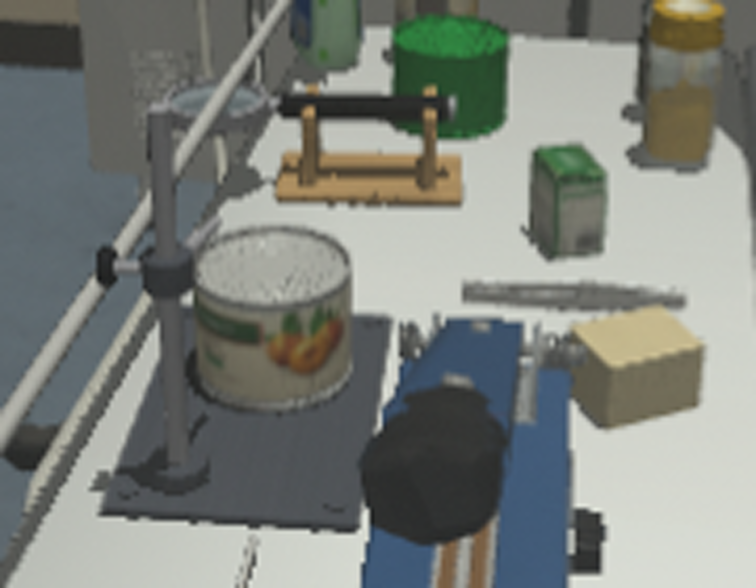

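```bash
cat > m.py <<'E'
from h import *
np.set_printoptions(precision=4,suppress=True)
t=lambda x,y:ray("top",200+x/3.3,130+y/3.3)
s=lambda x,y:ray("side",235+x/4.2,170+y/4.2)
for n,a,b in[("front",(512,155),(281,105)),("rear",(531,288),(455,107)),("lens",(505,105),(218,105)),("tin",(222,212),(273,265)),("posttop",(70,140),(160,110)),("tip",(170,195),(220,221))]:
    print(n,*tri(t(*a),s(*b)))
# rail
o,d1=t(0,117);_,d2=t(750,110);n=np.cross(d1,d2)
for q in[(290,0),(205,125),(110,275),(0,440)]:
    p,d=s(*q);print("rail",p+d*(n@(o-p))/(n@d))
for q in[(88,165),(302,152),(312,285),(90,305)]: print("plate",atz("top",200+q[0]/3.3,130+q[1]/3.3,.006))
for q in[(470,172),(545,162),(567,297),(490,308)]: print("restb",atz("top",200+q[0]/3.3,130+q[1]/3.3,.008))
print(atz("top",200+512/3.3,130+155/3.3,.057),atz("top",200+531/3.3,130+288/3.3,.057))
E
python3 m.py
```

```text
front [ 0.5063 -0.3886  0.0477] 0.002312116038432552
rear [ 0.4051 -0.3992  0.05  ] 0.00075216669231712
lens [ 0.5445 -0.3846  0.0466] 0.0005758027091949721
tin [ 0.4619 -0.1765  0.0607] 0.0022754616577745023
posttop [ 0.485  -0.0946  0.1726] 0.004975820120780665
tip [ 0.4717 -0.1445  0.0977] 0.01411990607836466
rail [ 0.5339 -0.5342  0.0603]
rail [ 0.5314 -0.3089  0.0683]
rail [ 0.5325 -0.1472  0.0648]
rail [ 0.5311 -0.0099  0.0693]
plate [ 0.5121 -0.0647  0.006 ]
plate [ 0.5209 -0.2298  0.006 ]
plate [ 0.4162 -0.2381  0.006 ]
plate [ 0.4027 -0.0709  0.006 ]
restb [ 0.503  -0.3597  0.008 ]
restb [ 0.5104 -0.4179  0.008 ]
restb [ 0.4047 -0.4307  0.008 ]
restb [ 0.3969 -0.3724  0.008 ]
[ 0.5024 -0.3878  0.057 ] [ 0.4035 -0.3984  0.057 ]
```

```bash
python3 - <<'E'
from h import *
a=cv2.imread("pics/top0.png")[140:195,320:385];b=cv2.imread("pics/side0.png")[170:225,262:327]
r=[cv2.resize(x,None,fx=6,fy=6,interpolation=cv2.INTER_NEAREST) for x in(a,b)]
cv2.imwrite("pics/lens.png",np.hstack(r))
g=cv2.imread("pics/top0.png").max(2).astype(int)
for u in(300,315,330,345,352,358,370,400):print(u,g[155:178,u])
h=cv2.imread("pics/side0.png").max(2).astype(int)
for v in(180,190,195,198,201,205,210,215,220,230,240,250):print(v,255 and h[v,240:310:1].tolist())
E
```

```text
300 [ 90  90  89  88  90  94 105 116 127 134 133 130 124 104  84  79  94 123
 144 151 152 152 152]
315 [ 90  90  90  90  91  97 112 130 138 139 131 123 109  87  79  94 124 145
 152 153 153 153 153]
330 [ 89  90  90  90  88 110 129 138 141 136 126 122 115  95  80  95 124 145
 152 153 153 153 153]
345 [ 85  86  86  86  88  90  97 117 133 132 116 106 113 120 118 106  87  76
  75  82 103 128 146]
352 [ 86  87  88  88  89  90  99 118 134 131 114 107 119 130 132 130 124 111
  96  84  75  64  61]
358 [ 86  86  86  86  87  87  96 116 131 127 110 103 114 123 121 113 101  88
  87  98 108 109 105]
370 [ 86  85  85  85  85  83  86 111 129 123  98  85  93  94  87  95 124 145
 152 153 153 153 153]
400 [ 81  85  86  86  88  90  99 123 133 123 103  93  87  80  79  95 125 145
 152 153 154 153 153]
180 [50, 49, 50, 50, 50, 51, 50, 51, 49, 50, 51, 50, 49, 52, 72, 96, 97, 98, 98, 97, 98, 98, 98, 97, 98, 100, 100, 100, 100, 99, 101, 100, 100, 99, 99, 99, 99, 98, 98, 99, 98, 97, 98, 124, 118, 99, 98, 99, 99, 99, 99, 98, 98, 99, 154, 174, 155, 113, 82, 99, 100, 100, 99, 99, 96, 71, 69, 63, 62, 91]
190 [112
[... 2918 characters left out ...]
170, 171, 171, 168, 170, 168, 166, 169]
240 [111, 111, 112, 112, 111, 111, 110, 111, 110, 111, 111, 111, 112, 139, 176, 177, 174, 155, 124, 73, 111, 112, 111, 110, 110, 112, 111, 110, 132, 168, 130, 63, 59, 57, 58, 57, 60, 65, 123, 162, 184, 73, 90, 95, 87, 89, 108, 134, 143, 151, 163, 164, 167, 157, 173, 174, 179, 179, 161, 172, 173, 194, 173, 178, 164, 167, 172, 152, 143, 143]
250 [109, 108, 109, 110, 110, 109, 105, 163, 177, 177, 166, 142, 103, 96, 111, 113, 112, 112, 113, 112, 111, 109, 132, 170, 173, 173, 84, 88, 87, 91, 188, 189, 186, 78, 83, 85, 84, 80, 73, 86, 87, 82, 90, 87, 85, 84, 80, 73, 66, 58, 55, 56, 57, 57, 57, 56, 62, 86, 84, 86, 104, 119, 109, 99, 99, 98, 97, 109, 109, 101]
```

View pics/lens.png

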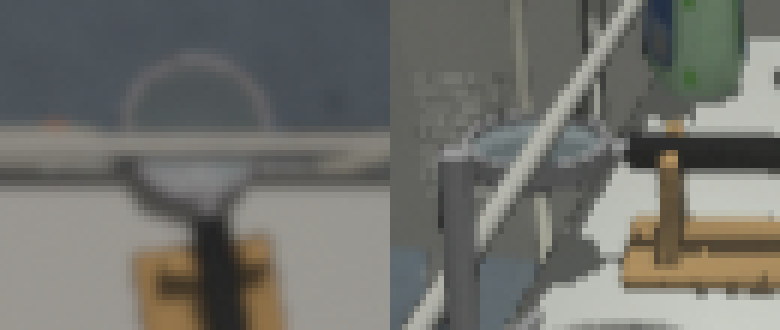

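```bash
python3 - <<'E'
from h import *
np.set_printoptions(precision=4,suppress=True)
S=[(295.2,180),(288.3,190),(285.2,195),(283.2,198),(278.4,205),(268.5,220),(255.2,240),(248.8,250)]
for dt in(-.5,0,.5,1):
  o,d1=ray("top",345,163.1+dt);_,d2=ray("top",400,163.1+dt);n=np.cross(d1,d2)
  P=[]
  for q in S:
    p,d=ray("side",*q);P.append(p+d*(n@(o-p))/(n@d))
  print(dt,np.array(P)[[0,3,5,7]].tolist())
# lens ring extents top/side predicted for handle-axis pose
for L in([.5415,-.3845,.05],[.5445,-.3846,.047],[.5415,-.3845,.046]):
  L=np.array(L);a=np.linspace(0,2*np.pi,40)
  for c in("top","side"):
    pts=np.array([proj(c,L+[.031*np.cos(t),.031*np.sin(t),0]) for t in a]);print(c,pts.min(0),pts.max(0))
for c in("top","side"):
  for q in("loupe","tin","rest","pointer"):
    r=silhouettes(q,c)[0];ys,xs=np.nonzero(r["mask"]);print(c,q,r["p"],xs.min(),ys.min(),xs.max(),ys.max(),xs.mean(),ys.mean())
    np.save(f"{c}_{q}.npy",r["mask"])
E
```

```text
-0.5 [[0.5341836415988754, -0.43091182263688554, 0.06969858355665276], [0.5363330456017398, -0.3215947780642351, 0.06677252607006623], [0.538350405594836, -0.21305607189173936, 0.06422607188945273], [0.5410176726307367, -0.10006941478320708, 0.05983201883728173]]
0 [[0.5318164743891545, -0.4215748434792099, 0.0734431160899568], [0.5339334639556754, -0.3133611069290002, 0.07056337961937725], [0.5359206711772224, -0.20593022411384543, 0.06805784060969233], [0.5385455394558976, -0.09409405019212724, 0.0637326323117356]]
0.5 [[0.5294707344874217, -0.41232238151460254, 0.07715375357286774], [0.5315558120647298, -0.3052026832403445, 0.07431958859213711], [0.5335133314808685, -0.19887005486178844, 0.07185429213979005], [0.5360964947768372, -0.08817449253796428, 0.06759681599403417]]
1 [[0.5271461329774013, -0.40315329715088266, 0.08083095303114579], [0.5291997913983701, -0.2971184826521128, 0.0780416246061934], [0.5311280790518031, -0.1918746624443466, 0.07561591134447043], [0.5336702174066439, -0.08230996548353686, 0.07142507666350822]]
top [340.522  150.4787] [365.7217 174.5541]
side [275.618  189.0994] [300.6177 198.9961]
top [340.474  149.7457] [365.5771 173.7183]
side [274.5216 190.086 ] [299.4774 200.0228]
top [340.4384 151.03  ] [365.5319 175.0107]
side [275.6943 190.5415] [300.6508 200.5082]
top loupe 0.68 340 149 364 216 354.6244343891403 174.30769230769232
top tin 0.91 251 178 285 211 268.1716833890747 194.98439241917504
top rest 0.7 343 179 372 223 356.0 202.7460510328068
top pointer 0.59 222 167 242 184 228.6769230769231 177.5
side loupe 0.55 275 188 342 201 304.8643724696356 195.09716599190284
side tin 0.95 329 174 355 203 343.31780366056574 186.5008319467554
side rest 0.81 300 191 344 219 322.4738562091503 211.19281045751634
side pointer 0.7 258 222 287 240 272.3796992481203 232.34962406015038
```

```bash
cat > ov.py <<'E'
from h import *
np.set_printoptions(precision=4,suppress=True)
import sys
img={c:cv2.imread(f"pics/{c}0.png") for c in("top","side")}
a=np.linspace(0,2*np.pi,90)
circ=lambda C,r:[np.array(C)+[r*np.cos(t),r*np.sin(t),0] for t in a]
from scipy.optimize import minimize
grad={}
for c in img:
    g=cv2.GaussianBlur(img[c].astype(np.float32),(0,0),1)
    grad[c]=sum(np.hypot(cv2.Sobel(g[:,:,k],5,1,0),cv2.Sobel(g[:,:,k],5,0,1)) for k in range(3))
def score(c,pts):
    p=np.array([proj(c,q) for q in pts],np.float32);return cv2.remap(grad[c],p[:,0][None],p[:,1][None],1).mean()
for c,z in(("top",.065),("side",.065)):
    best=max(((score(c,circ([x,y,z],.038)),x,y) for x in np.arange(.445,.485,.001) for y in np.arange(-.2,-.16,.001)));print("tin",c,best)
# stand plate: fit in top
def rect(C,yaw,l,w,z,n=30):
    u=np.linspace(-.5,.5,n);P=[(l*t,s*w/2) for t in u for s in(1,-1)]+[(s*l/2,w*t) for t in u for s in(1,-1)]
    R=np.array([[np.cos(yaw),-np.sin(yaw)],[np.sin(yaw),np.cos(yaw)]]);return [np.r_[np.array(C)+R@p,z] for p in P]
def fit(l,w,z,x0,c="top"):
    r=minimize(lambda v:-score(c,rect(v[:2],v[2],l,w,z)),x0,method="Nelder-Mead",options=dict(initial_simplex=np.array(x0)+np.array([[0,0,0],[.006,0,0],[0,.006,0],[0,0,.05]])))
    return r.x,-r.fun
print("plate",fit(.11,.17,.006,[.463,-.151,.065]))
print("rest",fit(.11,.06,.008,[.4537,-.395,.11]))
h=img["side"].max(2)
for v in range(222,248):print(v,h[v,262:292].tolist())
E
python3 ov.py
python3 - <<'E'
from h import *
a=cv2.imread("pics/top0.png")[155:230,205:300];b=cv2.imread("pics/side0.png")[190:290,250:330]
r=[cv2.resize(a,(400,316),interpolation=cv2.INTER_CUBIC),cv2.resize(b[:80],(400,400),interpolation=cv2.INTER_NEAREST)]
cv2.imwrite("pics/ptr.png",np.hstack([np.pad(r[0],((0,84),(0,0),(0,0))),r[1]]))
E
```

```text
Traceback (most recent call last):
  File "ov.py", line 15, in <module>
    best=max(((score(c,circ([x,y,z],.038)),x,y) for x in np.arange(.445,.485,.001) for y in np.arange(-.2,-.16,.001)));print("tin",c,best)
  File "ov.py", line 15, in <genexpr>
    best=max(((score(c,circ([x,y,z],.038)),x,y) for x in np.arange(.445,.485,.001) for y in np.arange(-.2,-.16,.001)));print("tin",c,best)
               ~~~~~^^^^^^^^^^^^^^^^^^^^^^
  File "ov.py", line 13, in score
    p=np.array([proj(c,q) for q in pts],np.float32);return cv2.remap(grad[c],p[:,0][None],p[:,1][None],1).mean()
                ~~~~^^^^^
  File "h.py", line 11, in proj
    m=camera_model(cam);K=np.array(m["camera_matrix"]);T=np.array(m["T"])
ValueError: time passes only in moves, steps and waits
```

View pics/ptr.png

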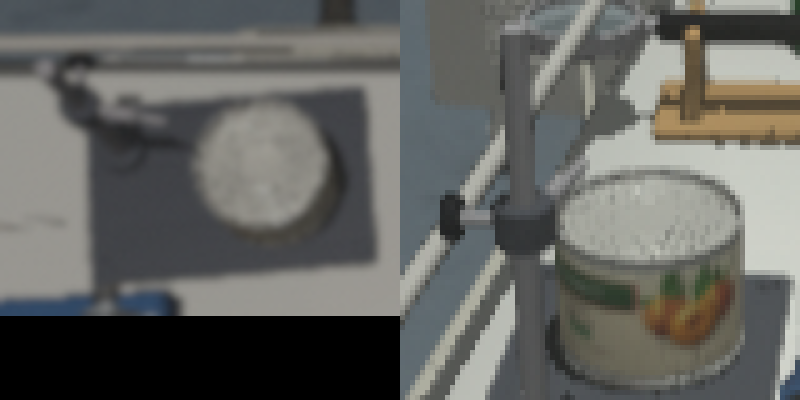

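```bash
python3 - <<'E'
import re
s=open("h.py").read().replace("from cell import *","from cell import *\nimport cell,functools\ncamera_model=functools.cache(cell.camera_model)")
open("h.py","w").write(s)
s=open("ov.py").read();s=s[:s.index("h=img[")]+'''
print("tip",*tri(ray("top",244,184),ray("side",287,222.7)))
P=fit(.11,.17,.006,[.463,-.151,.065])[0];R=np.array([[np.cos(P[2]),-np.sin(P[2])],[np.sin(P[2]),np.cos(P[2])]])
pp=P[:2]+R@[.025,.062];tn=P[:2]+R@[0,-.03];print("post",pp,"tin from plate",tn)
print("posttop side",proj("side",[*pp,.181]),"top",proj("top",[*pp,.181]),"base",proj("side",[*pp,.006]))
d=(tn-pp)/np.linalg.norm(tn-pp);L=np.linalg.norm(tn-pp)
for z in np.arange(.105,.151,.005):
    t=[*(pp+d*(L-.05)),z];print(z,"collar",proj("side",[*pp,z]),proj("top",[*pp,z]),"tip",proj("side",t),proj("top",t))
print("blue end",*tri(ray("top",248,233),ray("side",360,247)))
'''
open("ov.py","w").write(s)
E
python3 ov.py
```

```text
tin top (np.float32(334.67545), np.float64(0.464), np.float64(-0.175))
tin side (np.float32(445.75537), np.float64(0.464), np.float64(-0.174))
plate (array([ 0.4633, -0.1488,  0.0711]), np.float64(411.0796813964844))
rest (array([ 0.4535, -0.3932,  0.1374]), np.float64(274.7201843261719))
tip [ 0.4749 -0.1299  0.1066] 0.0010004707984131887
post [ 0.4838 -0.0852] tin from plate [ 0.4654 -0.1787]
posttop side (np.float64(273.3153854575958), np.float64(194.24816122124878)) top (np.float64(215.34512801282898), np.float64(170.6503766536928)) base (np.float64(278.265215733509), np.float64(282.66400254955545))
0.105 collar (np.float64(275.56372163375323), np.float64(235.13240802922144)) (np.float64(224.50768037812338), np.float64(180.33778050192223)) tip (np.float64(287.15543525806123), np.float64(223.61008749106182)) (np.float64(243.98835110160059), np.float64(183.8770560093722))
0.11 collar (np.float64(275.4205300348219), np.float64(232.56562373036024)) (np.float64(223.95435274409135), np.float64(179.75257553774787)) tip (np.float64(287.05620237898665), np.float64(221.14773141429535)) (np
[... 1638 characters left out ...]
015683)) (np.float64(240.78759490258767), np.float64(179.77725172485216))
0.14500000000000002 collar (np.float64(274.399610014184), np.float64(214.12103358120802)) (np.float64(219.8944584422805), np.float64(175.4595041793371)) tip (np.float64(286.3495998808001), np.float64(203.48450842997548)) (np.float64(240.3083257959769), np.float64(179.1634472341436))
0.15000000000000002 collar (np.float64(274.2510983121564), np.float64(211.41653637997484)) (np.float64(219.28635605318715), np.float64(174.8165840025126)) tip (np.float64(286.2469410617982), np.float64(200.89908776444906)) (np.float64(239.82325102069376), np.float64(178.54222980321606))
blue end [ 0.3549 -0.1353  0.0686] 0.02490296029117933
```

apply_moves:
  motion:
    - {"x": 4, "y": 3, "z": 0, "yaw": -1}
    - {"x": 8, "y": 6, "z": 0, "yaw": -2.5}
    - {"x": 12, "y": 9, "z": 0, "yaw": -4}
    - {"x": 16, "y": 12, "z": -1, "yaw": -5.5, "hand": -0.1}
    - {"x": 20, "y": 15, "z": -3, "yaw": -7, "hand": -0.1}
    - {"x": 24, "y": 18, "z": -6, "yaw": -8.6, "hand": -0.1}
    - {"x": 27, "y": 20, "z": -8, "yaw": -8.6, "hand": -0.1}
    - {"x": 29, "y": 21, "z": -10, "yaw": -8.6, "hand": -0.1}
    - {"x": 29.6, "y": 21.1, "z": -10, "yaw": -8.6, "hand": -0.1}
    - {"x": 29.6, "y": 21.1, "z": -10, "yaw": -8.6, "hand": -0.1}
  newtons: 25

```text
schema error: expected keys x, y, z, yaw, hand
```

```bash
python3 - <<'E'
from h import *
for c in("top","side"):cv2.imwrite(f"pics/{c}1.png",get_image(c))
o=observe();print(o["clock"],o["position"],o["ee_rot"],o["width"],o["joints"],o["force"])
p=np.array(o["position"]);print(proj("top",p),proj("side",p))
a=cv2.imread("pics/top1.png")[130:250,320:420];b=cv2.imread("pics/side1.png")[110:230,260:360]
cv2.imwrite("pics/ap.png",np.hstack([cv2.resize(x,(400,480),interpolation=cv2.INTER_CUBIC) for x in(a,b)]))
E
```

```text
1.4 [ 0.16595604 -0.60255609  0.22671675] [-3.11325158e+00 -4.20825318e-01  6.95712930e-05] 1.0035161489934834 [ 1.1993687   0.43452804  0.0250155   1.57322026 -0.01157997  1.13402619
 -0.0751211 ] [ 0.08869978  0.32449521 -0.59135535]
(np.float64(490.84507485129893), np.float64(332.3223872219038)) (np.float64(443.5393902656613), np.float64(111.12421102614584))
```

View pics/ap.png

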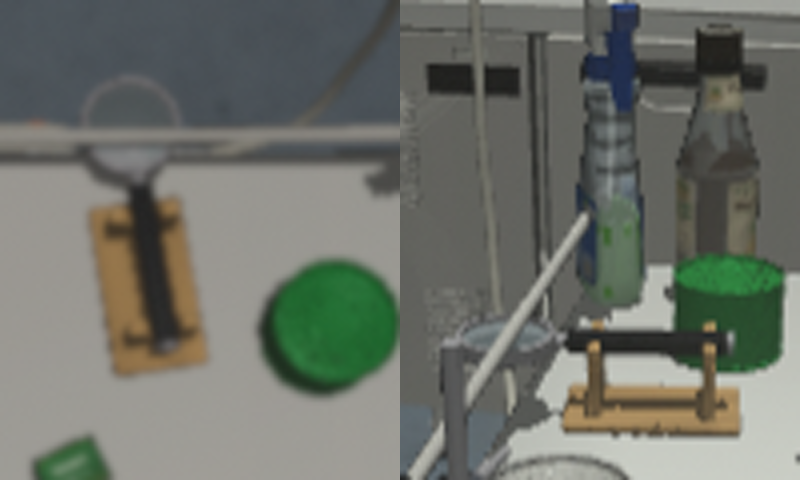

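Candidates: black-handled loupe in its wooden rest at top px (355,185) / side px (310,195), the only one. Tins: the food-label tin at (268,194) on the stand, which is the one wanted, and the green look-alike at (404,211), to leave alone. The crop confirms the loupe in its rest, with its lens reaching under a pale rail. The arm hasn't moved because that call was refused.

apply_moves:
  motion:
    - {"x": 4, "y": 3, "z": 0, "yaw": -1, "hand": 0.5}
    - {"x": 8, "y": 6, "z": 0, "yaw": -2.5, "hand": 0}
    - {"x": 12, "y": 9, "z": 0, "yaw": -4, "hand": -0.1}
    - {"x": 16, "y": 12, "z": -1, "yaw": -5.5, "hand": -0.1}
    - {"x": 20, "y": 15, "z": -3, "yaw": -7, "hand": -0.1}
    - {"x": 24, "y": 18, "z": -6, "yaw": -8.6, "hand": -0.1}
    - {"x": 27, "y": 20, "z": -8, "yaw": -8.6, "hand": -0.1}
    - {"x": 29, "y": 21, "z": -10, "yaw": -8.6, "hand": -0.1}
    - {"x": 29.6, "y": 21.1, "z": -10, "yaw": -8.6, "hand": -0.1}
    - {"x": 29.6, "y": 21.1, "z": -10, "yaw": -8.6, "hand": -0.1}
  newtons: 25

```text
clock: 2.65
position: [0.4615, -0.3931, 0.1273]
ee_rot: [3.135, 0.184, 0.0]
force: [0.4, -1.0, -0.7]
width: 0.449
gripper_force: 0.0
```

```bash
python3 - <<'E'
from h import *
for c in("top","side"):cv2.imwrite(f"pics/{c}1.png",get_image(c))
o=observe();print(o["clock"],o["position"],o["ee_rot"],o["width"],o["joints"],o["force"])
p=np.array(o["position"]);print(proj("top",p),proj("side",p))
a=cv2.imread("pics/top1.png")[130:250,300:420];b=cv2.imread("pics/side1.png")[110:230,250:370]
cv2.imwrite("pics/ap2.png",np.hstack([cv2.resize(x,(400,400),interpolation=cv2.INTER_CUBIC) for x in(a,b)]))
E
```

```text
2.75 [ 0.46095017 -0.39343691  0.12765156] [3.13471412e+00 1.82318513e-01 4.72022620e-04] 0.44925242253517517 [ 0.64711809  0.49970998 -0.04199814  1.73429745  0.02688556  0.90691559
 -0.86089819] [-0.55190971 -0.41985224 -0.02585858]
(np.float64(361.135146148911), np.float64(186.27833760004094)) (np.float64(320.7162082375004), np.float64(164.9421110418663))
```

View pics/ap2.png

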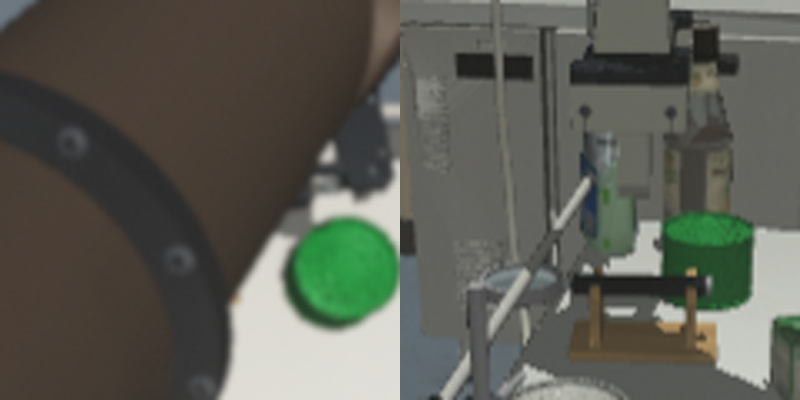

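apply_moves:
  motion:
    - {"x": 0.1, "y": 0.05, "z": -3, "yaw": 0, "hand": -0.1}
    - {"x": 0.1, "y": 0.05, "z": -6, "yaw": 0, "hand": -0.1}
    - {"x": 0.1, "y": 0.05, "z": -8.5, "yaw": 0, "hand": -0.1}
    - {"x": 0.1, "y": 0.05, "z": -9.6, "yaw": 0, "hand": -0.1}
    - {"x": 0.1, "y": 0.05, "z": -9.6, "yaw": 0, "hand": -0.1}
    - {"x": 0.1, "y": 0.05, "z": -9.6, "yaw": 0, "hand": -0.3}
    - {"x": 0.1, "y": 0.05, "z": -9.6, "yaw": 0, "hand": -0.5}
    - {"x": 0.1, "y": 0.05, "z": -9.6, "yaw": 0, "hand": -0.7}
    - {"x": 0.1, "y": 0.05, "z": -9.6, "yaw": 0, "hand": -0.8}
    - {"x": 0.1, "y": 0.05, "z": -9.6, "yaw": 0, "hand": -1}
  newtons: 25

```text
clock: 4.0
position: [0.4633, -0.3916, 0.0313]
ee_rot: [3.135, 0.186, 0.001]
force: [0.4, -1.3, 5.7]
width: 0.175
gripper_force: 25.0
```

apply_moves:
  motion:
    - {"x": 0, "y": 0, "z": 0, "yaw": 0, "hand": -1}
    - {"x": 0, "y": 0, "z": 0, "yaw": 0, "hand": -1}
    - {"x": 0, "y": 0, "z": 0, "yaw": 0, "hand": -1}
  newtons: 25

```text
clock: 4.38
position: [0.4633, -0.3916, 0.0313]
ee_rot: [3.135, 0.186, 0.001]
force: [-1.1, -2.0, 5.5]
width: 0.171
gripper_force: 25.0
```

apply_moves:
  motion:
    - {"x": 0, "y": 0, "z": 0.2, "yaw": 0, "hand": -1}
    - {"x": 0, "y": 0, "z": 0.4, "yaw": 0, "hand": -1}
    - {"x": 0, "y": 0, "z": 0.6, "yaw": 0, "hand": -1}
    - {"x": 0, "y": 0, "z": 0.6, "yaw": 0, "hand": -1}
  newtons: 25

```text
clock: 4.88
position: [0.4628, -0.3915, 0.0368]
ee_rot: [3.136, 0.186, -0.0]
force: [0.7, -4.6, -2.8]
width: 0.175
gripper_force: 25.0
```

apply_moves:
  motion:
    - {"x": 0, "y": 0, "z": 0.2, "yaw": 0, "hand": -1}
    - {"x": 0, "y": 0, "z": 0.4, "yaw": 0, "hand": -1}
    - {"x": 0, "y": 0, "z": 0.6, "yaw": 0, "hand": -1}
    - {"x": 0, "y": 0, "z": 0.6, "yaw": 0, "hand": -1}
  newtons: 25

```text
clock: 5.38
position: [0.4629, -0.3908, 0.0429]
ee_rot: [-3.136, -0.186, 0.0]
force: [-1.0, -1.9, 0.9]
width: 0.169
gripper_force: 25.0
```

```bash
python3 - <<'E'
from h import *
for c in("top","side"):cv2.imwrite(f"pics/{c}2.png",get_image(c))
o=observe();print(o["clock"],o["position"],o["ee_rot"],o["width"],o["force"],o["ft_torque"])
b=cv2.imread("pics/side2.png")[160:230,260:360]
cv2.imwrite("pics/lift.png",cv2.resize(b,(800,560),interpolation=cv2.INTER_CUBIC))
E
```

```text
5.475 [ 0.46286594 -0.39082885  0.04289602] [-3.13577365e+00 -1.85974486e-01  2.71428132e-04] 0.17442480461773213 [-0.61971308 -2.10101965  0.55920438] [-0.47294021  0.22561798  0.00071965]
```

View pics/lift.png

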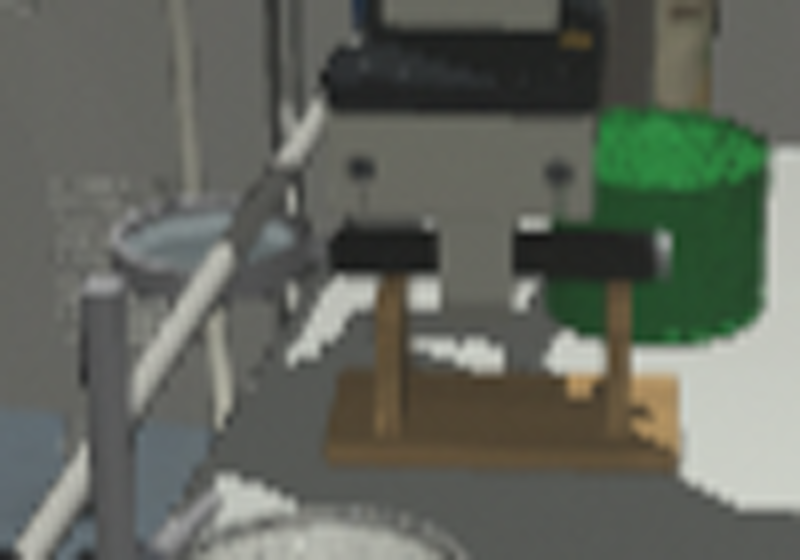

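apply_moves:
  motion:
    - {"x": 0, "y": 0, "z": 0.1, "yaw": 0, "hand": -1}
    - {"x": 0, "y": 0, "z": 0.2, "yaw": 0, "hand": -1}
    - {"x": -0.3, "y": -0.03, "z": 0.2, "yaw": 0, "hand": -1}
    - {"x": -0.7, "y": -0.08, "z": 0.2, "yaw": 0, "hand": -1}
    - {"x": -1, "y": -0.12, "z": 0.2, "yaw": 0, "hand": -1}
  newtons: 25

```text
clock: 6.1
position: [0.4524, -0.3923, 0.0447]
ee_rot: [-3.136, -0.186, 0.001]
force: [-0.3, -0.0, -0.9]
width: 0.17
gripper_force: 25.0
```

apply_moves:
  motion:
    - {"x": -0.5, "y": -0.06, "z": 0, "yaw": 0, "hand": -1}
    - {"x": -1, "y": -0.12, "z": 0, "yaw": 0, "hand": -1}
    - {"x": -1.5, "y": -0.18, "z": 0, "yaw": 0, "hand": -1}
  newtons: 25

```text
clock: 6.48
position: [0.4375, -0.3942, 0.0448]
ee_rot: [3.136, 0.186, -0.0]
force: [0.2, -0.6, -1.2]
width: 0.172
gripper_force: 25.0
```

apply_moves:
  motion:
    - {"x": -0.6, "y": -0.07, "z": 0, "yaw": 0, "hand": -1}
    - {"x": -1.2, "y": -0.14, "z": 0, "yaw": 0, "hand": -1}
    - {"x": -1.8, "y": -0.21, "z": 0, "yaw": 0, "hand": -1}
    - {"x": -2.4, "y": -0.28, "z": 0, "yaw": 0, "hand": -1}
    - {"x": -3, "y": -0.35, "z": 0, "yaw": 0, "hand": -1}
    - {"x": -3.6, "y": -0.4, "z": 0, "yaw": 0, "hand": -1}
    - {"x": -3.6, "y": -0.4, "z": 0, "yaw": 0, "hand": -1}
  newtons: 25

```text
clock: 7.35
position: [0.4339, -0.3942, 0.0473]
ee_rot: [3.123, 0.214, 0.07]
force: [90.3, 3.8, -64.4]
width: 0.171
gripper_force: 70.7
```

apply_moves:
  motion:
    - {"x": 2.2, "y": 0.25, "z": 0, "yaw": 0, "hand": -1}
    - {"x": 3.5, "y": 0.39, "z": 0, "yaw": 0, "hand": -1}
    - {"x": 3.7, "y": 0.4, "z": 0, "yaw": 0, "hand": -1}
    - {"x": 3.7, "y": 0.4, "z": 0, "yaw": 0, "hand": -1}
  newtons: 25

```text
clock: 7.85
position: [0.4373, -0.3946, 0.0446]
ee_rot: [-3.136, -0.184, 0.002]
force: [-0.7, -1.2, -0.3]
width: 0.171
gripper_force: 25.0
```

```bash
python3 - <<'E'
from h import *
for c in("top","side"):cv2.imwrite(f"pics/{c}3.png",get_image(c))
o=observe();print(o["clock"],o["position"],o["ee_rot"],o["width"],o["force"],o["ft_torque"])
b=cv2.imread("pics/side3.png")[165:225,255:355];a=cv2.imread("pics/top3.png")[130:250,290:410]
cv2.imwrite("pics/hit.png",np.hstack([cv2.resize(b,(500,300),interpolation=cv2.INTER_CUBIC),cv2.resize(a,(300,300),interpolation=cv2.INTER_CUBIC)]))
E
```

```text
7.95 [ 0.43735731 -0.39460504  0.04470282] [-3.13620786e+00 -1.83515874e-01  1.82546272e-03] 0.17134344508568786 [ 0.34941968 -1.00966579 -0.20065526] [-0.02249799  0.03033689  0.04557235]
```

View pics/hit.png

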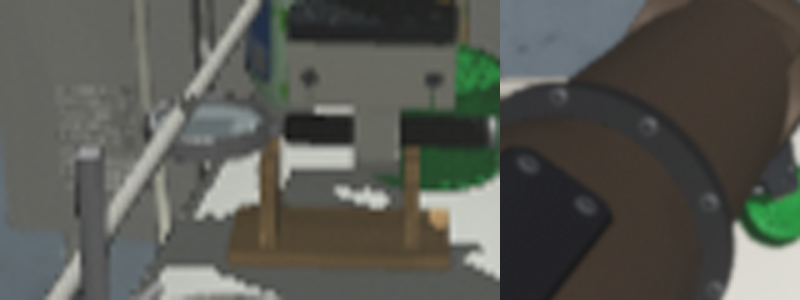

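apply_moves:
  motion:
    - {"x": 0.2, "y": 0.5, "z": 0, "yaw": 0, "hand": -1}
    - {"x": 0.2, "y": 1.2, "z": 0, "yaw": 0, "hand": -1}
    - {"x": 0.2, "y": 2, "z": 0, "yaw": 0, "hand": -1}
  newtons: 25

```text
clock: 8.32
position: [0.4409, -0.3734, 0.0448]
ee_rot: [-3.136, -0.186, 0.0]
force: [0.0, -0.3, -1.5]
width: 0.175
gripper_force: 25.0
```

apply_moves:
  motion:
    - {"x": -0.1, "y": 0.8, "z": 0, "yaw": 0, "hand": -1}
    - {"x": -0.2, "y": 1.8, "z": 0, "yaw": 0, "hand": -1}
    - {"x": -0.3, "y": 2.8, "z": 0, "yaw": 0, "hand": -1}
    - {"x": -0.4, "y": 3.8, "z": 0, "yaw": 0, "hand": -1}
    - {"x": -0.4, "y": 4.2, "z": 0, "yaw": 0, "hand": -1}
  newtons: 25

```text
clock: 8.95
position: [0.4369, -0.3311, 0.0448]
ee_rot: [-3.136, -0.187, 0.0]
force: [-0.7, -0.7, -0.9]
width: 0.173
gripper_force: 25.0
```

apply_moves:
  motion:
    - {"x": -0.4, "y": 0.3, "z": 0, "yaw": 0, "hand": -1}
    - {"x": -0.9, "y": 0.3, "z": 0, "yaw": 0, "hand": -1}
    - {"x": -1.4, "y": 0.3, "z": 0, "yaw": 0, "hand": -1}
  newtons: 25

```text
clock: 9.32
position: [0.4224, -0.3295, 0.0447]
ee_rot: [3.136, 0.185, -0.0]
force: [1.0, -0.5, -1.2]
width: 0.17
gripper_force: 25.0
```

apply_moves:
  motion:
    - {"x": -0.6, "y": 0, "z": 0, "yaw": 0, "hand": -1}
    - {"x": -1.2, "y": 0, "z": 0, "yaw": 0, "hand": -1}
    - {"x": -1.8, "y": 0, "z": 0, "yaw": 0, "hand": -1}
    - {"x": -2.4, "y": 0, "z": 0, "yaw": 0, "hand": -1}
  newtons: 25

```text
clock: 9.82
position: [0.3985, -0.3291, 0.0448]
ee_rot: [3.136, 0.186, -0.0]
force: [-0.0, -0.3, -1.4]
width: 0.169
gripper_force: 25.0
```

```bash
cat > lens.py <<'E'
from h import *
o=observe();p=np.array(o["position"]);print(o["clock"],p,o["ee_rot"],o["force"])
im=get_image("side");cv2.imwrite("pics/s_now.png",im)
for r in recognise("loupe","side")[:2]:print(r["p"],r["rect"])
yaw=2*np.arctan2(*(np.array(o["ee_rot"])[[1,0]]))
ux=np.array([np.cos(yaw),np.sin(yaw),0])
L=p+[0,0,.019]+ux*.081
print(np.degrees(yaw),"lens pred",L)
a=np.linspace(0,2*np.pi,60);P=np.array([proj("side",L+[.031*np.cos(t),.031*np.sin(t),0]) for t in a])
print("ring box",P.min(0),P.max(0))
E
python3 lens.py
```

```text
9.825 [ 0.39850875 -0.32910507  0.04476005] [ 3.13601535e+00  1.86105934e-01 -3.28342609e-05] [-0.04793702 -0.28509676 -1.39794431]
0.69 [290.1, 193.8, 370.2, 208.5]
0.68 [359.9, 204.0, 381.6, 230.8]
6.792436912849091 lens pred [ 0.47894023 -0.31952496  0.06376005]
ring box [293.70633895 195.94526626] [320.79187522 207.16318168]
```

apply_moves:
  motion:
    - {"x": -0.5, "y": 0, "z": 1.5, "yaw": 0, "hand": -1}
    - {"x": -1, "y": 0, "z": 3, "yaw": 0, "hand": -1}
    - {"x": -1.5, "y": 0, "z": 5, "yaw": 0, "hand": -1}
    - {"x": -1.5, "y": 0, "z": 6.5, "yaw": 0, "hand": -1}
    - {"x": -1.5, "y": 0, "z": 6.5, "yaw": 0, "hand": -1}
  newtons: 25

```text
clock: 10.55
position: [0.385, -0.3297, 0.1114]
ee_rot: [3.134, 0.186, 0.004]
force: [0.4, 0.5, -1.4]
width: 0.171
gripper_force: 25.0
```

apply_moves:
  motion:
    - {"x": 0, "y": 1.5, "z": 0, "yaw": 0, "hand": -1}
    - {"x": 0, "y": 3.5, "z": 0, "yaw": 0, "hand": -1}
    - {"x": 0, "y": 5.5, "z": 0, "yaw": 0, "hand": -1}
    - {"x": 0, "y": 7.5, "z": 0, "yaw": 0, "hand": -1}
    - {"x": 0, "y": 9.5, "z": 0, "yaw": 0, "hand": -1}
    - {"x": 0, "y": 11.5, "z": 0, "yaw": 0, "hand": -1}
    - {"x": 0, "y": 13, "z": 0, "yaw": 0, "hand": -1}
    - {"x": 0, "y": 14, "z": 0, "yaw": 0, "hand": -1}
    - {"x": 0, "y": 14.4, "z": 0, "yaw": 0, "hand": -1}
    - {"x": 0, "y": 14.4, "z": 0, "yaw": 0, "hand": -1}
  newtons: 25

```text
clock: 11.8
position: [0.384, -0.1851, 0.1097]
ee_rot: [3.136, 0.186, 0.0]
force: [-0.8, 0.3, -1.5]
width: 0.17
gripper_force: 25.0
```

```bash
python3 lens.py; python3 - <<'E'
from h import *
im=get_image("top");cv2.imwrite("pics/t_now.png",im)
for q in("loupe","tin"):
  for c in("top","side"):
    if c=="side":get_image(c)
    print(c,q,[(round(r["p"],2),[round(x,1) for x in r["rect"]]) for r in recognise(q,c)])
E
```

```text
11.8 [ 0.38401772 -0.18514156  0.10974176] [3.13591531e+00 1.86204213e-01 1.02085559e-04] [-0.84570038  0.3077806  -1.51945007]
0.92 [276.3, 194.9, 372.5, 211.5]
0.58 [363.0, 204.7, 381.5, 231.6]
6.796231748001707 lens pred [ 0.46444856 -0.17555613  0.12874176]
ring box [281.88356809 195.10566455] [314.87275794 208.79867584]
top loupe [(0.43, [262.6, 179.0, 279.0, 251.5])]
side loupe [(0.67, [279.4, 195.1, 371.6, 214.1]), (0.36, [257.1, 221.6, 287.7, 241.7])]
top tin [(0.81, [385.9, 194.1, 419.8, 227.2]), (0.6, [276.7, 185.4, 284.0, 198.1]), (0.41, [341.0, 180.7, 374.7, 220.6])]
side tin [(0.88, [279.3, 222.0, 320.8, 270.6]), (0.39, [299.9, 190.2, 343.3, 219.7])]
```

apply_moves:
  motion:
    - {"x": 0, "y": 0, "z": -0.6, "yaw": 0, "hand": -1}
    - {"x": 0, "y": 0, "z": -1.2, "yaw": 0, "hand": -1}
    - {"x": 0, "y": 0, "z": -1.8, "yaw": 0, "hand": -1}
    - {"x": 0, "y": 0, "z": -2.2, "yaw": 0, "hand": -1}
    - {"x": 0, "y": 0, "z": -2.2, "yaw": 0, "hand": -1}
    - {"x": 0, "y": 0, "z": -2.2, "yaw": 0, "hand": -1}
  newtons: 25

```text
clock: 13.0
position: [0.3841, -0.1851, 0.0878]
ee_rot: [3.136, 0.186, 0.0]
force: [0.8, -0.0, -1.7]
width: 0.173
gripper_force: 25.0
```

```bash
python3 lens.py; cat > fin.py <<'E'
from h import *
np.set_printoptions(precision=2,suppress=True)
o=observe();p=np.array(o["position"]);yaw=2*np.arctan2(*(np.array(o["ee_rot"])[[1,0]]))
im=get_image("side");ms=silhouettes("loupe","side");cv2.imwrite("pics/fs.png",im)
M=ms[0]["mask"];print(ms[0]["p"],ms[0]["rect"])
for u in range(int(ms[0]["rect"][0]),int(ms[0]["rect"][2])+1,4):
    v=np.nonzero(M[:,u])[0]; print(u,(v.min(),v.max()) if len(v) else None,end="; ")
print()
ux=np.array([np.cos(yaw),np.sin(yaw),0]);uy=np.array([-ux[1],ux[0],0]);G=p+[0,0,.019]
def outline(pitch,ds,dz=0):
    e=ux*np.cos(pitch)+[0,0,np.sin(pitch)];n=np.cross(e,uy);G2=G+e*(ds-.009)+[0,0,dz]
    C=G2+e*.09;a=np.linspace(0,2*np.pi,80)
    ring=[C+.031*(np.cos(t)*e+np.sin(t)*uy)+s*.006*n for t in a for s in(1,-1)]
    bar=[G2+e*x+uy*y+n*z for x in(-.051,.06) for y in(-.008,.008) for z in(-.007,.007)]
    m=np.zeros((400,640),np.uint8)
    for S in(ring,bar):cv2.fillConvexPoly(m,cv2.convexHull((np.array([proj("side",q) for q in S])*16).astype(np.int32)),1,8,4)
    return m>0,C
g=cv2.GaussianBlur(im.astype(np.float32),(0,0),.8)
gr=sum(np.hypot(cv2.Sobel(g[:,:,k],5,1,0),cv2.Sobel(g[:,:,k],5,0,1)) for k in range(3))
R=[]
for pt in np.arange(-.16,.17,.02):
  for ds in np.arange(-.008,.0161,.002):
    for dz in(-.004,-.002,0,.002,.004):
      m,C=outline(pt,ds,dz);iou=(m&M).sum()/(m|M).sum();R.append((iou,pt,ds,dz,C))
for r in sorted(R,key=lambda r:-r[0])[:6]:print(r[0],r[1:4],r[4]*1000)
E
python3 fin.py
```

```text
13.0 [ 0.38406802 -0.18511888  0.08782307] [3.13595378e+00 1.86186870e-01 2.09909736e-04] [ 0.75623033 -0.02013774 -1.74508958]
0.89 [277.9, 202.7, 373.7, 222.6]
6.795517063331171 lens pred [ 0.46449898 -0.17553445  0.10682307]
ring box [282.32918731 205.27574874] [314.9078888  219.60287692]
0.72 [279.4, 205.4, 372.4, 225.0]
279 None; 283 (np.int64(208), np.int64(219)); 287 (np.int64(206), np.int64(222)); 291 (np.int64(205), np.int64(223)); 295 (np.int64(205), np.int64(223)); 299 (np.int64(204), np.int64(223)); 303 (np.int64(205), np.int64(222)); 307 (np.int64(206), np.int64(221)); 311 (np.int64(208), np.int64(219)); 315 (np.int64(212), np.int64(216)); 319 (np.int64(211), np.int64(218)); 323 (np.int64(212), np.int64(218)); 327 (np.int64(212), np.int64(218)); 331 (np.int64(212), np.int64(218)); 335 None; 339 None; 343 None; 347 None; 351 (np.int64(213), np.int64(218)); 355 (np.int64(213), np.int64(219)); 359 (np.int64(213), np.int64(219)); 363 (np.int64(212), np.int64(219)); 367 (np.int64(211), np.int64(219)); 371 (np.int64(212), np.int64(218)); 
0.6661367249602543 (np.float64(-8.326672684688674e-17), np.float64(0.002), -0.002) [ 466.52 -175.33  104.89]
0.664813343923749 (np.float64(-0.020000000000000073), np.float64(0.002), -0.002) [ 466.5  -175.33  103.23]
0.664813343923749 (np.float64(-8.326672684688674e-17), np.float64(0.002), -0.004) [ 466.52 -175.33  102.89]
0.6645519429024583 (np.float64(0.019999999999999907), np.float64(0.002), -0.004) [ 466.5  -175.33  104.55]
0.6619273301737757 (np.float64(-0.020000000000000073), np.float64(0.002), 0) [ 466.5  -175.33  105.23]
0.6600633914421553 (np.float64(-0.020000000000000073), np.float64(0.004), -0.002) [ 468.49 -175.09  103.19]
```

apply_moves:
  motion:
    - {"x": -0.1, "y": 0, "z": 0.1, "yaw": 0, "hand": -1}
    - {"x": -0.2, "y": 0, "z": 0.1, "yaw": 0, "hand": -1}
    - {"x": -0.2, "y": 0, "z": 0.1, "yaw": 0, "hand": -1}
    - {"x": -0.2, "y": 0, "z": 0.1, "yaw": 0, "hand": -1}
    - {"x": -0.2, "y": 0, "z": 0.1, "yaw": 0, "hand": -1}
    - {"x": -0.2, "y": 0, "z": 0.1, "yaw": 0, "hand": -1}
  newtons: 25

```text
clock: 13.95
position: [0.382, -0.1851, 0.0887]
ee_rot: [-3.136, -0.186, 0.0]
force: [1.1, -0.0, -1.0]
width: 0.174
gripper_force: 25.0
```

```bash
python3 fin.py | tail -4; python3 -c "
from cell import *
o=observe();print(o['clock'],o['position'],abs(o['dq']).max(),o['force']);print(sign_off())"
```

```text
0.6967278531524341 (np.float64(-0.020000000000000073), np.float64(0.002), -0.002) [ 464.36 -175.24  104.06]
0.6929824561403509 (np.float64(-0.020000000000000073), np.float64(0.004), 0) [ 466.35 -175.    106.02]
0.6900398406374502 (np.float64(-0.04000000000000006), np.float64(0.002), 0) [ 464.31 -175.25  104.4 ]
0.6896825396825397 (np.float64(-0.020000000000000073), np.float64(0.002), 0) [ 464.36 -175.24  106.06]
14.05 [ 0.38195056 -0.1850695   0.08872288] 0.0015551284972321175 [-0.46528353  0.03067823 -1.14344816]
the job is handed in; nothing more can be done
None
```

The job is handed in with the loupe held still over the tin; I haven't seen a verdict. By my last estimates the lens is level and within about 1 mm of the lid's centre sideways, and roughly 1–3 mm below the pointer tip's height. One thing went wrong: while pulling the loupe out from under the rail, a finger hit the rest's rear upright. That put about 110 N on the wrist and showed 71 N on a finger pad, above the 40 N you asked for. I don't know how it counts against the 100 N squeeze and 40 N pressing limits, but the loupe stayed level in the grip.

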